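# Unlatch and open the larger movement dust box

### The arm

A 6-joint arm with a two-finger parallel gripper is mounted at the origin on the work surface. World frame = base frame: x ahead of the robot, y to its left, z up, the work surface at z = 0. Lengths are in mm, angles in rad, forces in N, time in s.
With the tool pointing down it reaches from about 300 to 875 mm from the base axis. Payload 6.4 kg.
Tool frame: the origin (TCP) lies between the finger pads; the fingertips stand 22 mm ahead of it and the grasp point (between the pads) lies 3 mm ahead of it; z points along the fingers, y is the line along which they close (so a half turn about z gives the same grasp; the last joint's range is limited). The gripper opens to 85 mm and grips with 20 to 120 N. Pads are 22 mm wide; open, the fingers measure 114 mm over their backs; the gripper's body (76 mm by 85 mm) begins 54 mm behind the grasp point. The pads swing forward as they close: fully open they stand 13 mm farther back than shut.
Start: joints at [-1.345, 0.181, 1.607, -0, 1.354, -0.206], TCP at [240.658, -522.231, 253.288] pointing down, gripper open.
Joint ranges: [-2.99, 2.99], [-0.89, 2.07], [0.3, 2.58], [-1.14, 4.28], [0, 2.63], [-3.12, 3.12]. Speed limits (rad/s): [2.57, 2.57, 3.01, 3.14, 3.14, 3.14].

### API

Orientations are given as a 3x3 rotation matrix whose columns are the frame's x, y, z axes.
In Python, from station import robot gives the robot as it stands.
- The arm moves only by the tool step_arm, never from a script. Its argument "commands" is a list of rows, each a list of 3 entries, a list of its own where there are three numbers: the shift along the tool's x, y, z in mm, then the turn, a rotation vector about the tool's x, y, z in rad, then the opening, from -1 (shut) to 1 (fully open), so that 0 is half open. A call has 1 to 8 rows; each row shifts and turns the commanded pose from where the row before left it, along the tool's axes as they then stand; what a row does not reach is not made up. A row lasts 1/12 s, in which the tool goes at most 41.7 mm and 7.16 degrees, less where a joint would pass 70% of its speed; a pose out of reach is approached as far as the arm can. A call with a gripper value outside its range is refused whole. The fingers move at their own pace and stop on an object; the grip force is fixed at half the most. Time passes only in rows, so rows that do not move let the fingers close. It gives the time, the measured TCP pose, the force, the opening and the grip force at its end, in the units of the state.
- robot.get_obs(): the state, without advancing time (a new reading comes with each control period).
- robot.read_camera(name): name is "scene" or "top"; returns (picture, depth): 384x512x3 uint8, blue, green, red; 384x512 float32, mm along the optical axis (not along the pixel's ray), 0 where there is no reading.
- robot.calibration(name): a dict with "vfov" (degrees; the focal length in pixels is half the picture's height over the tangent of half this angle, whatever the lens; pixels are square), "cx", "cy" (the principal point, pixels), "dist_coeffs" ([k1, k2, p1, p2, k3] as OpenCV has them; the pictures are not rectified), "world_from_camera" (4x4, takes a point from camera to world coordinates). Camera axes: x right, y down, z forward; pixel columns grow to the right and rows downward; lengths in mm; the calibration is good to about 2 mm. A picture is of the moment at which its call begins. calibration takes no time and is no camera call.
- robot.close_job(): hands the job in; it is judged then, once.
The state is a dict: "clock": time; "joints": joint angles; "joint_velocities": joint speeds; "tau": joint torques, N m; "tcp_pos": TCP position; "tcp_rot": TCP orientation; "ft_force": force on the tool from outside, world axes, zero at the start; "torque": the same for the moment, N m; "opening": finger opening in mm; "gripper_force": force on a finger pad.
Only numpy, scipy, OpenCV 4.12 (cv2) and the standard library are available. Lean on these libraries where they do the work, as an engineer would, in place of code of your own. Each camera call takes 0.05 s, during which the arm holds its last target. There are 200 camera calls.

### The job

On the watchmaker's bench stand two dust boxes with sliding covers. Open the larger one, the one with four movement holders in it: pull its spring plunger knob straight up to free the cover, slide the cover fully open, and let the knob spring back down into the open-position slot so that the cover stays open. Leave the smaller box shut.

Things in the scene. Friction and masses are not known exactly. Their poses are not given: they have to be found in the camera images.
- plunger_knob (a point): Centre of the larger box's knob: black ribbed upright cylinder, 24 mm across, 24 mm tall, on the cover's middle line. At the start this point is 79.5 mm above the bench, 28 mm above the cover's top; an 18 mm wide barrel stands 14 mm high on the cover under it. Box rails: 55 mm above the bench. Axes: z up, y along the box, the way the cover opens (from the well to the bare deck).
- plunger (a joint): Lift of the larger box's knob in m: 0 down, 0.020 at the upper stop. A spring pulls it down with 4 N at 0, 7 N at 0.020, so it falls back when let go. Its pin enters the deck by 6 mm: above 0.007 the cover is free; hold it at 0.010 to 0.018 while sliding. Let go over the bare deck it stops at 0.006; it falls to 0 only in its first hole or in the open slot.
- cover (a joint): Travel of the larger box's cover in m: 0 shut, 0.080 at the open stop; about 2 N of friction, stays where left, carries the knob. The pin drops into the open slot from 0.065 to 0.080. The box is aluminium, fixed, 100 mm wide, 200 mm long, deck 45 mm high; four steel movement holders lie in the well under the cover's clear panel.
- small_cover (a joint): Travel of the smaller dust box's cover in m: 0 shut, 0.050 open. Same make with an identical knob, but the box is only 66 mm wide and 140 mm long, with a single movement holder in its well. It must stay shut.

How it is judged (in metres and radians):
On the way:
1. the larger box's plunger is pulled up, its pin clear of the hole, while the cover is still shut (value of joint plunger above 0.0065 m and value of joint cover below 0.01 m), for 0.1 s.
At the end, for the whole second after the job is handed in: The larger box's cover is slid open by more than 62 mm of its 80 mm and at rest, its plunger is down again (less than 3 mm up) in the open-position slot, and the smaller box's cover is shut (within 10 mm) (value of joint cover above 0.062 m and value of joint plunger below 0.003 m and velocity of joint cover between -0.01 and 0.01 m/s and value of joint small_cover below 0.01 m); the robot touches nothing.
It fails at once if the smaller box's cover is slid open (more than 10 mm) (value of joint small_cover above 0.01 m).
It also fails if it takes over 32 s, if anything falls off the work surface, if the arm or the gripper's body presses on something with over 40 N, if the wrist force passes 120 N, or if a joint passes its speed limit or range.

## Working session

There is one attempt and no reset: what is moved stays moved. The work goes in short steps, Python scripts to look and compute and a tool call to move; the robot and the scene stay as the last step left them, time stands still between calls to the robot, and variables do not carry over. Pictures are saved under pics/ and viewed, at most 10 in all, crops included, and the job is handed in when it is done.

Besides the shell and the picture viewer there is one more tool, called after "Request:" as name(argument=value, ...) on one line, values as JSON. step_arm: Moves the arm, as the interface text tells. Its arguments: {"type":"object","properties":{"commands":{"type":"array"}},"required":["commands"]}

```bash
mkdir -p pics; cat > h.py <<'E'
import numpy as np,cv2
from station import robot
def shot(n,f):
    p,d=robot.read_camera(n); cv2.imwrite(f'pics/{f}.png',p); np.savez(f'{f}.npz',p=p,d=d); return p,d
def rays(n,uv):
    c=robot.calibration(n); f=192/np.tan(np.radians(c['vfov'])/2)
    K=np.array([[f,0,c['cx']],[0,f,c['cy']],[0,0,1]])
    u=cv2.undistortPoints(np.float64(uv).reshape(-1,1,2),K,np.array(c['dist_coeffs'],float)).reshape(-1,2)
    return np.c_[u,np.ones(len(u))],np.array(c['world_from_camera'])
def world(n,uv,dep):
    r,T=rays(n,uv); return (r*np.float64(dep).reshape(-1,1))@T[:3,:3].T+T[:3,3]
def cloud(n,d):
    v,u=np.mgrid[:384,:512]; return world(n,np.c_[u.ravel(),v.ravel()],d.ravel()).reshape(384,512,3)
def atz(n,uv,z):
    r,T=rays(n,uv); w=r@T[:3,:3].T; return T[:3,3]+w*((z-T[2,3])/w[:,2:])
E
python3 - <<'E'
from h import *
for n in('top','scene'): shot(n,n+'0')
o=robot.get_obs();print(o['tcp_pos'],o['tcp_rot'],o['opening'],o['clock'],o['ft_force'])
for n in('top','scene'): print(np.round(robot.calibration(n)['world_from_camera'],2))
E
```

```text
[ 240.56455399 -521.73894486  252.44608738] [[ 9.08211516e-01  4.18511305e-01 -3.59130580e-04]
 [ 4.18511317e-01 -9.08210168e-01  1.60267384e-03]
 [ 3.44571078e-04 -1.60586705e-03 -9.99998651e-01]] 85.70810629917014 0.1 [-0.80421957  0.96301475  0.25880899]
[[ 1.0000e-02 -1.0000e+00  4.0000e-02  4.9198e+02]
 [-1.0000e+00 -1.0000e-02 -2.0000e-02  1.6720e+01]
 [ 2.0000e-02 -4.0000e-02 -1.0000e+00  7.4345e+02]
 [ 0.0000e+00  0.0000e+00  0.0000e+00  1.0000e+00]]
[[ 7.4000e-01  4.1000e-01 -5.4000e-01  9.2604e+02]
 [ 6.7000e-01 -4.3000e-01  6.0000e-01 -4.5926e+02]
 [ 2.0000e-02 -8.1000e-01 -5.9000e-01  5.4264e+02]
 [ 0.0000e+00  0.0000e+00  0.0000e+00  1.0000e+00]]
```

View pics/top0.png

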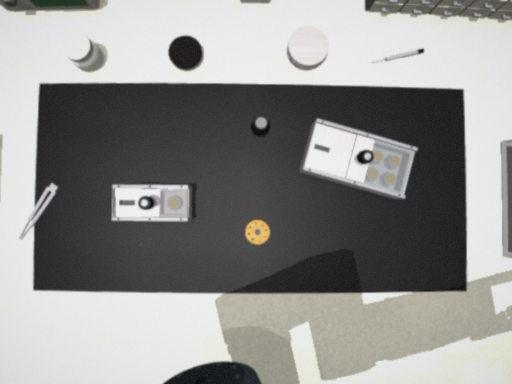

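View pics/scene0.png

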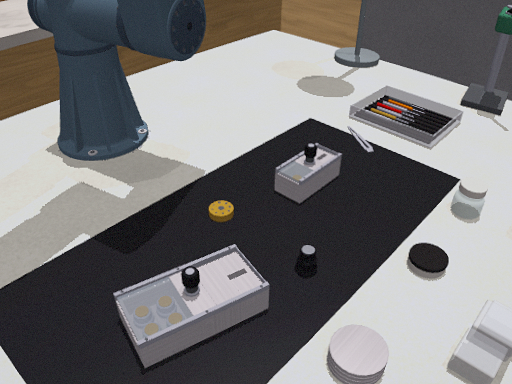

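The top view shows the larger box around (360,158), with its knob at (366,156), the well on the right and the bare deck on the left. It opens leftward in the image. The smaller box is at (150,202). The scene view shows the large knob at (190,277).

```bash
python3 - <<'E'
from h import *
a={}
for n,win in(('top',(295,112,425,205)),('scene',(110,245,275,360))):
    z=np.load(n+'0.npz');d=z['d'];p=z['p'];P=cloud(n,d)
    x0,y0,x1,y1=win
    Q=P[y0:y1,x0:x1].reshape(-1,3);g=p[y0:y1,x0:x1].max(2).ravel()
    m=(d[y0:y1,x0:x1].ravel()>0)
    rail=m&(Q[:,2]>38)&(Q[:,2]<64)
    r=cv2.minAreaRect(np.float32(Q[rail][:,:2]));print(n,'rect',r)
    k=m&(Q[:,2]>72)&(Q[:,2]<105);K=Q[k];print('knob n',k.sum(),K.min(0),K.max(0),np.median(K,0))
    t=K[K[:,2]>87.5];print('top face',len(t),t.mean(0),t.min(0),t.max(0), cv2.minEnclosingCircle(np.float32(t[:,:2])))
c=atz('top',[(318,120),(417,148),(404,197),(303,170)],55);print(c.round(1))
for i in(0,3): 
    e=c[0]-c[1] if i==0 else c[3]-c[2];print(np.degrees(np.arctan2(e[1],e[0])),np.hypot(*e[:2]))
for n,w in(('top',(352,143,382,170)),('scene',(175,258,207,300))):
    im=cv2.imread(f'pics/{n}0.png')[w[1]:w[3],w[0]:w[2]]
    cv2.imwrite(f'pics/c_{n}.png',cv2.resize(im,None,fx=12,fy=12,interpolation=cv2.INTER_NEAREST))
a=cv2.imread('pics/c_top.png');b=cv2.imread('pics/c_scene.png')
h=max(a.shape[0],b.shape[0]);cv2.imwrite('pics/cc.png',np.hstack([cv2.copyMakeBorder(i,0,h-i.shape[0],0,0,cv2.BORDER_CONSTANT) for i in(a,b)]))
E
```

```text
top rect ((574.8534545898438, -198.35665893554688), (201.1265106201172, 100.21328735351562), 74.73016357421875)
knob n 191 [ 561.23691504 -211.09177173   72.44243877] [ 585.14410169 -185.49346513   94.6498158 ] [ 572.12469163 -195.41450687   91.17240264]
top face 144 [ 573.27008022 -197.64470597   91.64433011] [ 561.6128194  -209.93445258   87.56452781] [ 585.02222731 -186.56059892   94.6498158 ] ((573.4747924804688, -198.15989685058594), 12.10665512084961)
scene rect ((573.8442993164062, -201.1722869873047), (201.02513122558594, 103.81602478027344), 74.87393951416016)
knob n 332 [ 561.97658444 -215.57578168   72.03003685] [ 586.98366848 -189.62727732   93.44508388] [ 578.25360767 -205.86526016   89.04659745]
top face 183 [ 575.2948357  -203.29350827   90.76414667] [ 563.559286   -214.38895712   87.52128174] [ 585.83963248 -189.62727732   93.44508388] ((575.113037109375, -202.131103515625), 12.620320320129395)
[[ 645.2 -118.    55. ]
 [ 595.2 -308.1   55. ]
 [ 502.  -281.5   55. ]
 [ 550.8  -89.7   55. ]]
75.27823811928386 196.5560772072511
75.72791119637536 197.88654980372002
```

View pics/cc.png

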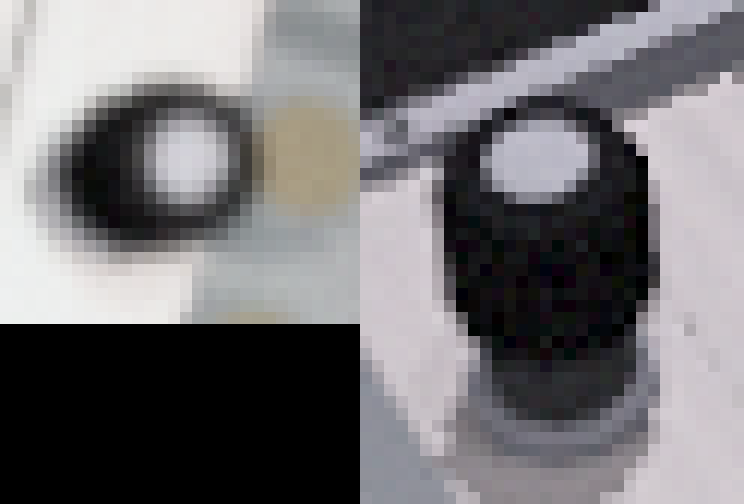

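The crop confirms the knob's top face is in the middle of the cover. Both cameras agree: knob at about (574,-200), opening direction at 74.8°. I'll turn the tool first so its x lies along the box's opening axis, then travel.

Request:
step_arm(commands=[[[0,0,0],[0,0,-0.109],0.2],[[0,0,0],[0,0,-0.109],0.2],[[0,0,0],[0,0,-0.109],0.2],[[0,0,0],[0,0,-0.109],0.2],[[0,0,0],[0,0,-0.109],0.2],[[0,0,0],[0,0,-0.109],0.2],[[0,0,0],[0,0,-0.109],0.2],[[0,0,0],[0,0,-0.111],0.2]])

```text
clock: 0.77
tcp_pos: [240.6, -521.9, 252.7]
tcp_rot: [[0.257, 0.966, -0.0], [0.966, -0.257, 0.001], [0.001, -0.0, -1.0]]
ft_force: [0.1, -0.6, 0.5]
opening: 51.4
gripper_force: 0.0
```

Request:
step_arm(commands=[[[25,15,0],[0,0,0],0.2],[[25,15,0],[0,0,0],0.2],[[25,15,0],[0,0,0],0.2],[[25,15,0],[0,0,0],0.2],[[25,15,0],[0,0,0],0.2],[[25,15,0],[0,0,0],0.2],[[25,15,0],[0,0,0],0.2],[[25,15,0],[0,0,0],0.2]])

```text
clock: 1.43
tcp_pos: [409.6, -359.3, 252.9]
tcp_rot: [[0.262, 0.965, -0.0], [0.965, -0.262, 0.001], [0.0, -0.001, -1.0]]
ft_force: [0.6, -0.4, -0.6]
opening: 51.3
gripper_force: 0.0
```

Request:
step_arm(commands=[[[25,15,0],[0,0,0],0.2],[[25,15,0],[0,0,0],0.2],[[25,15,0],[0,0,0],0.2],[[25,15,0],[0,0,0],0.2],[[25,15,0],[0,0,0],0.2],[[25,15,0],[0,0,0],0.2],[[25,15,0],[0,0,0],0.2],[[0,0,0],[0,0,0],0.2]])

```text
clock: 2.1
tcp_pos: [558.5, -215.4, 252.8]
tcp_rot: [[0.258, 0.966, 0.001], [0.966, -0.258, 0.002], [0.002, 0.0, -1.0]]
ft_force: [-0.1, -0.0, -0.7]
opening: 51.1
gripper_force: 0.0
```

```bash
cat >> h.py <<'E'
def rep(t):
    o=robot.get_obs();R=np.array(o['tcp_rot']);p=np.array(o['tcp_pos'])
    print('clock',o['clock'],'pos',p.round(1),'xang',np.degrees(np.arctan2(R[1,0],R[0,0])).round(2),'z',R[:,2].round(4),'open',o['opening'],o['gripper_force'],'F',np.round(o['ft_force'],1))
    print('tool shift',(R.T@(np.array(t)-p)).round(1))
E
python3 -c "
from h import *;rep([574.2,-200,87])"
```

```text
clock 2.1 pos [ 558.5 -215.4  252.8] xang 75.04 z [ 8.0e-04  1.9e-03 -1.0e+00] open 51.10515334328522 0.0 F [-0.1 -0.  -0.7]
tool shift [ 18.6  11.1 165.8]
```

Request:
step_arm(commands=[[[9.3,5.6,10],[0,0,0],0.2],[[9.3,5.5,20],[0,0,0],0.2],[[0,0,30],[0,0,0],0.2],[[0,0,30],[0,0,0],0.2],[[0,0,30],[0,0,0],0.2],[[0,0,10],[0,0,0],0.2],[[0,0,0],[0,0,0],0.2],[[0,0,0],[0,0,0],0.2]])

```text
clock: 2.77
tcp_pos: [571.4, -204.5, 123.2]
tcp_rot: [[0.263, 0.965, -0.001], [0.965, -0.263, 0.0], [0.0, -0.001, -1.0]]
ft_force: [-0.0, -0.6, 0.5]
opening: 51.3
gripper_force: 0.0
```

```bash
python3 -c "
from h import *;rep([574.2,-200,87])
p,d=shot('scene','s1');cv2.imwrite('pics/s1c.png',cv2.resize(p[180:384,90:300],None,fx=2.8,fy=2.8))"
```

```text
clock 2.7667 pos [ 571.4 -204.5  123.2] xang 74.78 z [-8.e-04  4.e-04 -1.e+00] open 51.319163321478044 0.0 F [-0.  -0.6  0.5]
tool shift [ 5.1  1.6 36.2]
```

View pics/s1c.png

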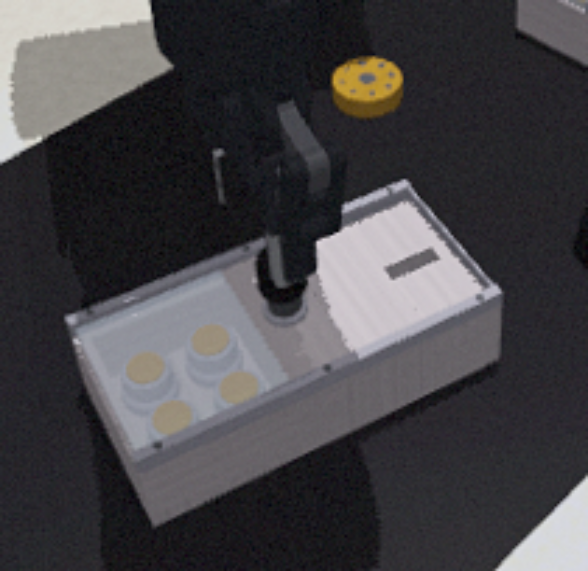

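The crop shows the fingers straddling the knob at about (282,275), above the cover. I'll correct the offset, descend and close.

Request:
step_arm(commands=[[[2.5,0.8,0],[0,0,0],0.2],[[2.5,0.8,0],[0,0,0],0.2],[[0,0,9],[0,0,0],0.2],[[0,0,9],[0,0,0],0.2],[[0,0,9],[0,0,0],0.2],[[0,0,9],[0,0,0],0.2],[[0,0,0],[0,0,0],0.2],[[0,0,0],[0,0,0],0.2]])

```text
clock: 3.48
tcp_pos: [573.7, -199.4, 85.9]
tcp_rot: [[0.262, 0.965, -0.002], [0.965, -0.262, 0.001], [0.001, -0.002, -1.0]]
ft_force: [0.4, 0.4, 0.6]
opening: 51.3
gripper_force: 0.0
```

```bash
python3 -c "
from h import *;rep([574.2,-200,87])"
```

```text
clock 3.4833 pos [ 573.7 -199.4   85.9] xang 74.81 z [-0.0022  0.0013 -1.    ] open 51.29039128487184 0.0 F [0.4 0.4 0.6]
tool shift [-0.4  0.7 -1.1]
```

Request:
step_arm(commands=[[[0,0,0],[0,0,0],-0.2],[[0,0,0],[0,0,0],-0.4],[[0,0,0],[0,0,0],-0.6],[[0,0,0],[0,0,0],-0.8],[[0,0,0],[0,0,0],-1],[[0,0,0],[0,0,0],-1],[[0,0,0],[0,0,0],-1],[[0,0,0],[0,0,0],-1]])

```text
clock: 4.15
tcp_pos: [574.3, -199.9, 88.0]
tcp_rot: [[0.262, 0.965, -0.0], [0.965, -0.262, -0.0], [-0.0, -0.0, -1.0]]
ft_force: [-4.4, 1.0, 5.2]
opening: 22.1
gripper_force: 58.7
```

Request:
step_arm(commands=[[[0,0,-3],[0,0,0],-1],[[0,0,-3],[0,0,0],-1],[[0,0,-3],[0,0,0],-1],[[0,0,-3],[0,0,0],-1],[[0,0,-2],[0,0,0],-1],[[0,0,0],[0,0,0],-1],[[0,0,0],[0,0,0],-1],[[0,0,0],[0,0,0],-1]])

```text
clock: 4.82
tcp_pos: [574.2, -199.7, 100.9]
tcp_rot: [[0.262, 0.965, -0.0], [0.965, -0.262, 0.0], [0.0, -0.001, -1.0]]
ft_force: [-1.5, -2.5, -5.3]
opening: 22.1
gripper_force: 59.1
```

```bash
python3 -c "
from h import *;rep([574.2,-200,101])
p,d=shot('scene','s2');cv2.imwrite('pics/s2c.png',cv2.resize(p[180:384,90:300],None,fx=2.8,fy=2.8))"
```

```text
clock 4.8167 pos [ 574.2 -199.7  100.9] xang 74.82 z [-5.e-04  2.e-04 -1.e+00] open 22.091149819016373 59.07976984977722 F [-1.5 -2.5 -5.3]
tool shift [-0.3  0.  -0.1]
```

View pics/s2c.png

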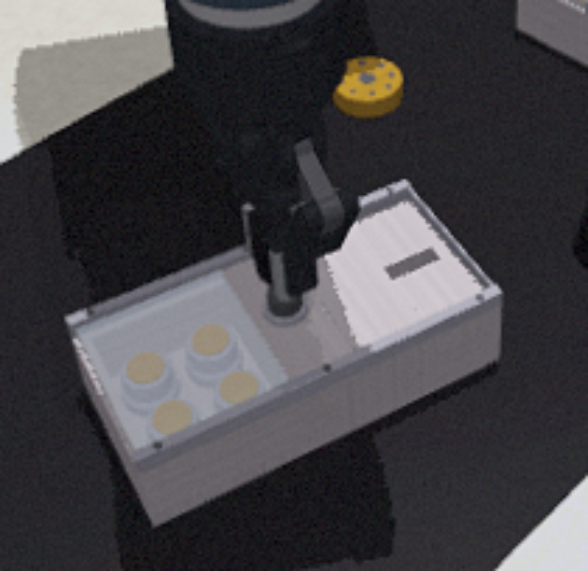

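The knob's shaft now shows at about (285,300) and the force is -5.3 N, which fits the raised spring. The fingers hold the knob up at about 13 mm. Next I'll slide it 74 mm.

Request:
step_arm(commands=[[[4,0,0],[0,0,0],-1],[[6,0,0],[0,0,0],-1],[[6,0,0],[0,0,0],-1],[[6,0,0],[0,0,0],-1],[[6,0,0],[0,0,0],-1],[[6,0,0],[0,0,0],-1],[[4,0,0],[0,0,0],-1],[[0,0,0],[0,0,0],-1]])

```text
clock: 5.53
tcp_pos: [584.7, -161.5, 101.2]
tcp_rot: [[0.261, 0.965, 0.0], [0.965, -0.261, 0.001], [0.001, -0.0, -1.0]]
ft_force: [-0.2, 1.3, -6.8]
opening: 22.0
gripper_force: 59.0
```

```bash
python3 -c "
from h import *;rep([574.2+.262*74,-200+.965*74,101])"
```

```text
clock 5.5333 pos [ 584.7 -161.5  101.2] xang 74.87 z [ 0.      0.0013 -1.    ] open 21.979849479328134 59.01156842708588 F [-0.2  1.3 -6.8]
tool shift [34.1  0.   0.2]
```

Request:
step_arm(commands=[[[5,0,0],[0,0,0],-1],[[6,0,0],[0,0,0],-1],[[6,0,0],[0,0,0],-1],[[6,0,0],[0,0,0],-1],[[6,0,0],[0,0,0],-1],[[5,0,0],[0,0,0],-1],[[0,0,0],[0,0,0],-1],[[0,0,0],[0,0,0],-1]])

```text
clock: 6.2
tcp_pos: [593.5, -129.3, 101.2]
tcp_rot: [[0.261, 0.965, 0.0], [0.965, -0.261, 0.001], [0.001, -0.0, -1.0]]
ft_force: [-1.3, 1.9, -6.0]
opening: 22.3
gripper_force: 59.0
```

```bash
python3 -c "
from h import *;rep([574.2+.262*74,-200+.965*74,101])
p,d=shot('scene','s3');cv2.imwrite('pics/s3c.png',cv2.resize(p[180:384,90:300],None,fx=2.8,fy=2.8))"
```

```text
clock 6.2 pos [ 593.5 -129.3  101.2] xang 74.85 z [ 1.e-04  1.e-03 -1.e+00] open 22.285907368295174 59.02886688709259 F [-1.3  1.9 -6. ]
tool shift [ 0.7 -0.1  0.2]
```

View pics/s3c.png

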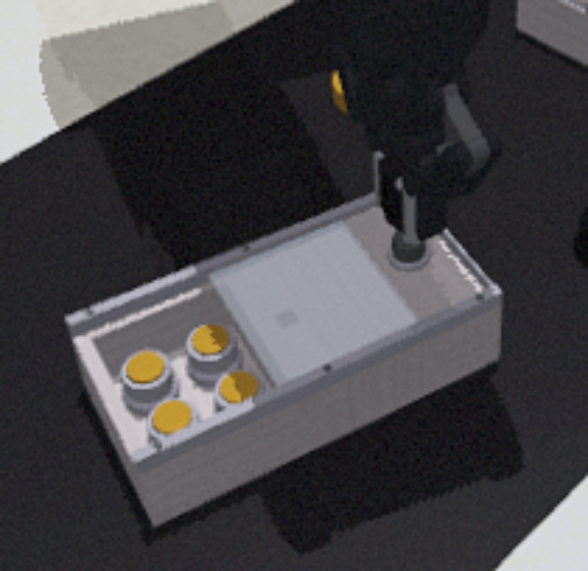

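The cover is open: the knob is at (408,250) by the far end and the well is uncovered. Travel is about 73 mm. I'll lower the knob, release it and retreat.

Request:
step_arm(commands=[[[0,0,3],[0,0,0],-1],[[0,0,3],[0,0,0],-1],[[0,0,3],[0,0,0],-1],[[0,0,2],[0,0,0],-1],[[0,0,1],[0,0,0],-1],[[0,0,0],[0,0,0],-1],[[0,0,0],[0,0,0],-1]])

```text
clock: 6.83
tcp_pos: [593.2, -130.4, 89.3]
tcp_rot: [[0.262, 0.965, -0.0], [0.965, -0.262, 0.0], [0.0, -0.0, -1.0]]
ft_force: [-2.8, 2.5, -5.1]
opening: 22.1
gripper_force: 59.3
```

Request:
step_arm(commands=[[[0,0,0],[0,0,0],-0.3],[[0,0,0],[0,0,0],-0.1],[[0,0,0],[0,0,0],0.2],[[0,0,0],[0,0,0],0.2],[[0,0,0],[0,0,0],0.2],[[0,0,0],[0,0,0],0.2]])

```text
clock: 7.33
tcp_pos: [593.7, -130.6, 89.7]
tcp_rot: [[0.262, 0.965, 0.001], [0.965, -0.262, -0.001], [-0.0, 0.001, -1.0]]
ft_force: [-0.3, 0.9, 0.6]
opening: 51.2
gripper_force: 0.0
```

Request:
step_arm(commands=[[[0,0,-10],[0,0,0],0.2],[[0,0,-20],[0,0,0],0.2],[[0,0,-25],[0,0,0],0.2],[[0,0,-25],[0,0,0],0.2],[[0,0,-25],[0,0,0],0.2],[[-20,-20,-20],[0,0,0],0.2],[[-20,-20,-10],[0,0,0],0.2],[[-20,-20,0],[0,0,0],0.2]])

```text
clock: 8.0
tcp_pos: [520.6, -173.5, 228.5]
tcp_rot: [[0.261, 0.965, 0.006], [0.965, -0.261, -0.003], [-0.002, 0.006, -1.0]]
ft_force: [-0.3, -0.7, 0.4]
opening: 51.0
gripper_force: 0.0
```

Request:
step_arm(commands=[[[-25,-25,0],[0,0,0],0.2],[[-25,-25,0],[0,0,0],0.2],[[-25,-25,0],[0,0,0],0.2],[[-25,-25,0],[0,0,0],0.2],[[0,0,0],[0,0,0],0.2],[[0,0,0],[0,0,0],0.2]])

```text
clock: 8.5
tcp_pos: [396.1, -243.9, 225.3]
tcp_rot: [[0.265, 0.964, 0.001], [0.964, -0.265, -0.001], [-0.001, 0.002, -1.0]]
ft_force: [0.1, 1.0, 0.2]
opening: 51.6
gripper_force: 0.0
```

```bash
python3 - <<'E'
from h import *
rep([0,0,0])
p,d=shot('scene','s4');cv2.imwrite('pics/s4c.png',cv2.resize(p[110:384,90:370],None,fx=2,fy=2))
for n,w,dd in(('scene',(200,200,280,300),d),):
    P=cloud(n,dd)[w[1]:w[3],w[0]:w[2]].reshape(-1,3)
    m=(abs(P[:,0]-593)<22)&(abs(P[:,1]+130)<25)&(P[:,2]>72)&(P[:,2]<125);K=P[m];print(len(K),K.min(0),K.max(0),np.percentile(K[:,2],[80,90,95]))
    t=K[K[:,2]>86];c=cv2.minEnclosingCircle(np.float32(t[:,:2]));print(c)
z=np.load('scene0.npz')['d'];P=cloud('scene',z).reshape(-1,3);m=(abs(P[:,0]-574)<22)&(abs(P[:,1]+201)<25)&(P[:,2]>72)&(P[:,2]<125);print('start',np.percentile(P[m][:,2],[80,90,95]))
E
```

```text
clock 8.5 pos [ 396.1 -243.9  225.3] xang 74.61 z [ 0.0013 -0.0011 -1.    ] open 51.642865334834816 0.0 F [0.1 1.  0.2]
tool shift [ 130.2 -447.   224.5]
303 [ 582.0565231  -145.28049983   72.01297226] [ 605.57768968 -120.14609561   93.40855004] [91.6355142  92.21683039 92.62577984]
((593.369140625, -132.2799835205078), 12.972053527832031)
start [91.13709041 91.80043395 92.17454322]
```

View pics/s4c.png

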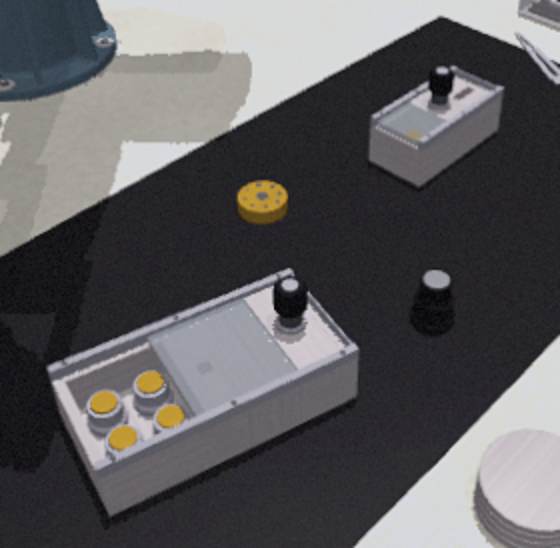

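The knob, at (290,297), is back at its starting height to within 0.5 mm, so it's in the slot. Cover travel is about 72 mm, the small box is still shut, and the arm is clear.

```bash
python3 -c "
from h import *;print(robot.close_job())"
```

```text
the job is handed in; nothing more can be done
None
```

I opened the larger box's cover about 72 mm with its plunger down in the open slot, left the smaller box shut, and handed the job in at about 8.5 s; no verdict was returned.

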